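# Clamp the blanking cap on the spare gas outlet

### The arm

A 6-joint arm with a two-finger parallel gripper is mounted at the origin on the work surface. World frame = base frame: x ahead of the robot, y to its left, z up, the work surface at z = 0. Lengths are in m, angles in rad, forces in N, time in s.
With the tool pointing down it reaches from about 0.35 to 0.925 m from the base axis. Payload 6.4 kg.
Tool frame: the origin (TCP) lies between the finger pads; the fingertips stand 11 mm ahead of it and the grasp point (between the pads) lies 8 mm behind it; z points along the fingers, y is the line along which they close (so a half turn about z gives the same grasp; the last joint's range is limited). The gripper opens to 94 mm and grips with 3 to 60 N. Pads are 16 mm wide; open, the fingers measure 119 mm over their backs; the gripper's body (75 mm by 177 mm) begins 78 mm behind the grasp point.
Start: joints at [1.03, 0.245, 1.558, -0, 1.339, -0.174], TCP at [0.233, 0.607, 0.216] pointing down, gripper open.
Joint ranges: [-3.13, 3.13], [-1.02, 2.26], [0.13, 2.54], [-0.95, 4.09], [0.21, 2.88], [-2.74, 2.74]. Speed limits (rad/s): [2.57, 2.57, 3.14, 3.14, 3.14, 3.14].

### API

Orientations are given as a unit quaternion [w, x, y, z].
In Python, from workcell import arm, capture gives the robot as it stands.
- The arm moves only by the tool send_rows, never from a script. Its argument "increments" is a list of rows, each a list of 5 numbers: the shift along the world's x, y, z in m, then the turn about the world's z in rad, then the finger opening in m, from 0 to 0.094. A call has exactly 10 rows; each row shifts and turns the commanded pose from where the row before left it; what a row does not reach is not made up. A row lasts 1/8 s, in which the tool goes at most 62.5 mm and 10.7 degrees, less where a joint would pass 70% of its speed; a pose out of reach is approached as far as the arm can. A call with a gripper value outside its range is refused whole. The fingers move at their own pace and stop on an object; "squeeze" is the grip in N (left out, the last holds). Time passes only in rows, so rows that do not move let the fingers close, or fill a call up. It gives the time, the measured TCP pose, the force, the opening and the grip force at its end, in the units of the state.
- arm.read_state(): the state, without advancing time (a new reading comes with each control period).
- capture(name): name is "side" or "top"; returns a dict with "image" (384x512x3 uint8, blue, green, red), "fx", "fy", "cx", "cy" (pixels), "R" (3x3) and "t" (3): a world point X has camera coordinates R X + t. Camera axes: x right, y down, z forward; pixel columns grow to the right and rows downward; lengths in m; the calibration is good to about 2 mm. A picture is of the moment at which its call begins. There is no depth.
- arm.job_done(): hands the job in; it is judged then, once.
The state is a dict: "clock": time; "q": joint angles; "qvel": joint speeds; "joint_torque": joint torques, N m; "tcp_pos": TCP position; "ee_rot": TCP orientation; "contact_force": force on the tool from outside, world axes, zero at the start; "ft_torque": the same for the moment, N m; "finger_gap": opening from 0.0 (shut) to 1.0 (fully open); "grasp_force": force on a finger pad.
Only numpy, scipy, OpenCV 4.12 (cv2) and the standard library are available. Lean on these libraries where they do the work, as an engineer would, in place of code of your own. Each camera call takes 0.05 s, during which the arm holds its last target. There are 200 camera calls.

### The job

The spare gas outlet on the kitchen counter is blanked off with a black rubber cap. Pick up the worm-drive hose clamp, slide it over the cap right up to the brass hex with its blue knob on top, and turn the knob clockwise until the band is snug on the rubber; then let go. Be gentle: do not overtighten it or ram the fitting, leave the yellow gas lever shut and everything else on the counter where it stands.

Things in the scene. Friction and masses are not known exactly. Their poses are not given: they have to be found in the camera images.
- clamp: Steel worm-drive hose clamp, 72 g, loose, standing on edge. Origin: centre of the round band, 16 mm above the counter at the start. x: the band's axis (alike from both ends); y: to the worm housing; z: up, to the knob. Band 14 mm wide along x, 33.2 mm outside, 29.2 mm inside: about 1 mm to spare all round on the cap. Hung loose on the cap it stays knob up, sagging 1 to 2 mm, leaning a little.
- housing_face (a point): Middle of the worm housing's flat outer face, clamp x = 0, y = 33, z = 0 mm, axes as the clamp's. The housing is 15 mm along x, z = -10 to +7 mm. The clamp measures 50 mm along y (-16.6 to +33 mm): take it from above across that, middle at y = +8.2 mm, fingertips about 13 mm below the band's centre. Such a grip does not close the band.
- band: The far half of the clamp's band, with the slots; its frame lies on the clamp's when the knob stands square at the start. Turning the knob draws it straight towards the housing (+y), 1.1 mm per rad. While it is loose, turning the knob also twists the whole clamp up to 0.17 rad about the vertical and off the hex by a few mm; it squares itself for the most part as it tightens.
- knob_grip (a point): Centre of the clamp's blue four-sided thumb knob, 13 mm square, 20 mm tall, at clamp y = 24, z = 27 mm. z: screw axis, up; x, y: square to its faces, turning with it. It starts within 0.45 rad of square to the clamp. Grip it from above on two facing sides; the hex beside it reaches 102 mm above the counter: fingertips at most 6 mm below this point. Clockwise from above tightens.
- knob_top (a point): Knob top. Turning takes 0.045 N m drag + 0.0011 m x band force; loose until 1.5 to 4 rad (caps differ, several grips), then climbing 60 to 200 N per rad. Snug: 45 to 110 N, best 80; above 130 crushes the rubber; let go, it eases back to about 40. Wrist torque read at rest after a small step (drag acts either way): loose -0.08 to 0.05, snug 0.055 to 0.08 N m. Give way to side forces while turning.
- cap: Black rubber blanking cap over the outlet's barbs, fixed, level, axis 85 mm above the counter. Origin: on the axis, at the brass hex. It points along its -x: 40 mm long, round-ended, 25.6 mm in diameter, up to 2 mm wider sideways (caps differ); grippy. The clamp goes on from the free end, moving along the cap's +x, clamp x along cap x; its edge meets the hex when its origin is at cap x = -7 mm.
- gas_cock: Brass valve on a steel riser, fixed. Origin: riser axis at the counter; x as the cap's. The outlet runs along -x, 85 mm up: hex 30 mm across flats (flats left and right) from x = -40 to -52 mm, then the cap. Nothing on it is higher than 118 mm.
- cock_lever (a joint): The valve's yellow quarter-turn lever, 60 mm long, on top above the riser, lying square to the outlet. 0: shut (as it must stay), 1.57: open. Stiff.
- wok: Round-bottomed steel wok, 320 mm, in its ring stand, 130 mm high, loose. Origin: under its centre.
- container: Blue plastic box with a lid, 123 x 173 x 84 mm, loose. Origin: under its centre.
- spatula: Bamboo spatula, 305 mm long, 62 mm wide, lying flat, loose. Origin: 2 mm from its middle, underneath.
- dish: White ceramic dipping dish, 90 mm wide, 28 mm high, loose. Origin: under its centre.
- soy_bottle: Dark sauce bottle, 60 mm wide, 190 mm high, loose. Origin: under its centre.
- spice_jar: Amber jar with green cap, 52 mm wide, 85 mm high, loose. Origin: under its centre.

How it is judged:
By the outcome, as a careful person would: the job done as asked, in the order asked, and still so for the second after the job is handed in, with the robot touching nothing.
It also fails if it takes over 72 s, if anything falls off the work surface, if the arm or the gripper's body presses on something with over 40 N, if the wrist force passes 120 N, or if a joint passes its speed limit or range.

## Working session

There is one attempt and no reset: what is moved stays moved. The work goes in short steps, Python scripts to look and compute and a tool call to move; the robot and the scene stay as the last step left them, time stands still between calls to the robot, and variables do not carry over. Pictures are saved under pics/ and viewed, at most 10 in all, crops included, and the job is handed in when it is done.

Besides the shell and the picture viewer there is one more tool, called after "Request:" by a JSON object that holds its "op" and its "data". send_rows: Moves the arm, as the interface text tells. Its arguments: {"type":"object","properties":{"increments":{"type":"array","items":{"type":"array","items":{"type":"number"}}},"squeeze":{"type":"number"}},"required":["increments"]}

```bash
mkdir -p pics; ls
python3 - <<'E'
from workcell import arm, capture
import cv2,numpy as np
for n in("side","top"):
    c=capture(n);cv2.imwrite(f"pics/{n}0.png",c["image"])
    np.savez(f"cal_{n}.npz",**{k:c[k] for k in("fx","fy","cx","cy","R","t")})
    R=np.array(c["R"]);print(n,c["fx"],c["fy"],c["cx"],c["cy"],R.round(3).tolist(),(-R.T@np.array(c["t"])).round(3))
print(arm.read_state())
E
```

```text
pics
side 436.9421956149287 436.9421956149287 266.8170515887641 193.50337872395124 [[0.677, -0.736, 0.005], [-0.566, -0.525, -0.635], [0.47, 0.427, -0.772]] [-0.101 -0.604  1.102]
top 375.97027114727894 375.97027114727894 252.18882591235604 190.6863556849684 [[0.029, -1.0, 0.01], [-0.981, -0.03, -0.19], [0.19, -0.004, -0.982]] [ 0.305 -0.021  1.093]
{'clock': 0.1, 'q': array([ 1.02991784e+00,  2.45744833e-01,  1.55884892e+00,  1.54802533e-05,
        1.33875537e+00, -1.74102543e-01]), 'qvel': array([-0.00089555, -0.00232429, -0.00260015, -0.00123727,  0.00249268,
       -0.00013131]), 'joint_torque': array([ 2.10139183e-05, -4.16920316e+01, -3.15522158e+01,  6.86846394e-02,
        3.10004933e-02, -4.58297643e-05]), 'tcp_pos': array([0.23281535, 0.60631786, 0.2154784 ]), 'ee_rot': array([-3.14370768e-04,  1.82363461e-01,  9.83230795e-01, -8.20075371e-04]), 'contact_force': array([ 0.02486688, -1.07231723, -0.72904094]), 'ft_torque': array([-0.0207385 ,  0.06713946, -0.06954053]), 'grasp_force': 0.0, 'finger_gap': 1.0005129213669883}
```

View pics/side0.png

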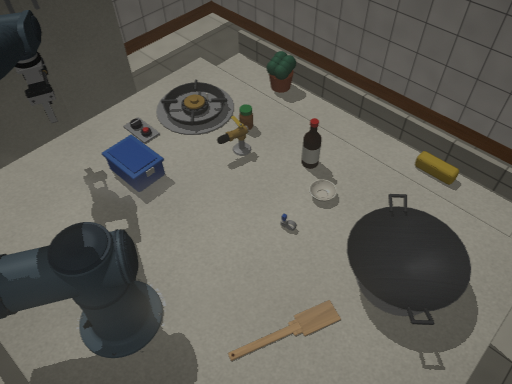

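View pics/top0.png

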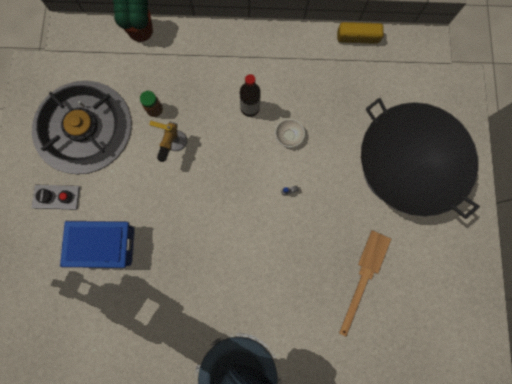

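The pictures show the clamp near top (290,190) / side (288,221), with its blue knob at top (286,190). The cap is at top (162,155) / side (223,139). I'll enlarge both areas and measure them.

```bash
cat > h.py <<'E'
import numpy as np,cv2
C={n:dict(np.load(f"cal_{n}.npz")) for n in("side","top")}
def ray(n,p):
    c=C[n];d=c["R"].T@np.array([(p[0]-c["cx"])/c["fx"],(p[1]-c["cy"])/c["fy"],1]);return -c["R"].T@c["t"],d/np.linalg.norm(d)
def plane(n,p,z):
    o,d=ray(n,p);return o+d*(z-o[2])/d[2]
def tri(ps,pt):
    o1,d1=ray("side",ps);o2,d2=ray("top",pt)
    s=np.linalg.lstsq(np.c_[d1,-d2],o2-o1,rcond=None)[0];a=o1+s[0]*d1;b=o2+s[1]*d2
    return (a+b)/2,np.linalg.norm(a-b)
def proj(n,X):
    c=C[n];v=c["R"]@np.asarray(X)+c["t"];return np.array([c["fx"]*v[0]/v[2]+c["cx"],c["fy"]*v[1]/v[2]+c["cy"]])
def blobs(im,lo,hi,roi):
    x0,y0,x1,y1=roi;m=cv2.inRange(cv2.cvtColor(im[y0:y1,x0:x1],cv2.COLOR_BGR2HSV),lo,hi)
    k,l,s,c=cv2.connectedComponentsWithStats(m)
    return [(tuple((c[i]+[x0,y0]).round(2)),s[i].tolist()) for i in range(1,k) if s[i][4]>3]
E
python3 - <<'E'
from h import *
s=cv2.imread("pics/side0.png");t=cv2.imread("pics/top0.png")
def crop(im,x,y,w=50,h=37):return cv2.resize(im[y:y+h,x:x+w],(400,296),interpolation=cv2.INTER_NEAREST)
g=np.vstack([np.hstack([crop(s,265,203),crop(t,267,172)]),np.hstack([crop(s,208,115),crop(t,145,118,50,50)])])
cv2.imwrite("pics/m0.png",np.clip(g*1.5,0,255).astype(np.uint8))
for n,im,r1,r2 in(("side",s,(265,203,315,240),(208,110,262,160)),("top",t,(267,172,317,209),(145,115,195,168))):
    print(n,"blue",blobs(im,(100,90,30),(130,255,255),r1),"yel",blobs(im,(18,130,80),(32,255,255),r2),"dark",blobs(im,(0,0,0),(180,255,45),r2))
E
```

```text
side blue [((np.float64(284.0), np.float64(216.57)), [17, 11, 5, 7, 21])] yel [((np.float64(237.88), np.float64(122.02)), [23, 6, 16, 13, 50]), ((np.float64(233.14), np.float64(131.83)), [19, 18, 13, 9, 42])] dark [((np.float64(213.94), np.float64(116.45)), [0, 0, 14, 12, 33]), ((np.float64(223.44), np.float64(138.62)), [10, 24, 12, 10, 77])]
top blue [((np.float64(285.65), np.float64(189.53)), [17, 16, 5, 4, 17])] yel [((np.float64(163.41), np.float64(131.32)), [5, 6, 25, 26, 205])] dark [((np.float64(154.0), np.float64(115.0)), [6, 0, 7, 1, 7]), ((np.float64(175.48), np.float64(138.52)), [28, 20, 6, 7, 31]), ((np.float64(162.71), np.float64(153.48)), [13, 32, 11, 14, 99])]
```

View pics/m0.png

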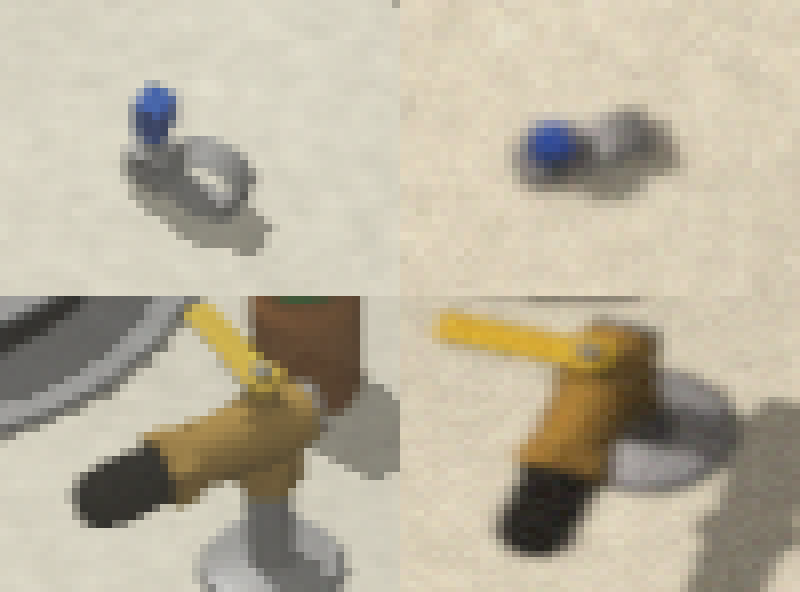

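The crops show the knob on the clamp's left (top) end, with the band to its right at top (298,189). The cap axis runs from the hex at top (165,148) to the tip at (161,160.5). The lever pivot is at top (169,127.5) / side (241,124.5).

Run:
```python
from h import *
f=lambda a:(np.round(a[0],4),round(a[1],4))
print("knob",f(tri((284,216.3),(285.7,189.5))), plane("top",(285.7,189.5),.046))
print("pivot",f(tri((240.9,124.5),(169,127.5))), plane("top",(169,127.5),.118))
print("capc",f(tri((223.4,138.6),(162.7,153.5))))
print("hexface",f(tri((228,136.75),(165,148.2))));print("tip",f(tri((218.6,141.1),(161.3,160.6))))
for n,p in(("top",(165,148.2)),("top",(161.3,160)),("top",(162.7,153.5))):print(plane(n,p,.09))
print("lever end top",plane("top",(150.5,123.5),.115), "side",plane("side",(232,116.5),.115))
# clamp: metal mask
for n,roi in(("side",(275,205,305,235)),("top",(278,182,305,200))):
    im=cv2.imread(f"pics/{n}0.png");x0,y0,x1,y1=roi;h=cv2.cvtColor(im[y0:y1,x0:x1],cv2.COLOR_BGR2HSV)
    print(n);print(h[...,2] if n=="top" else "");print(h[...,1] if n=="top" else "")
# band top: side top of band at (288.. )
print("band centre side hole",plane("side",(265+208/8,203+182/8),.016))
```

```text
knob (array([ 0.5133, -0.1195,  0.0457]), np.float64(0.0027)) [ 0.51440225 -0.12022883  0.046     ]
pivot (array([0.6635, 0.2082, 0.1135]), np.float64(0.0015)) [0.66250492 0.20677367 0.118     ]
capc (array([0.5984, 0.2281, 0.0811]), np.float64(0.0021))
hexface (array([0.6138, 0.2222, 0.0826]), np.float64(0.0013))
tip (array([0.5776, 0.2299, 0.0828]), np.float64(0.0014))
[0.61209275 0.22010352 0.09      ]
[0.5779803  0.22781388 0.09      ]
[0.59666263 0.22533775 0.09      ]
lever end top [0.67348007 0.25879504 0.115     ] side [0.66979423 0.25821709 0.115     ]
side


top
[[146 146 144 145 144 146 152 151 145 145 148 146 146 147 147 147 148 146
  146 146 148 143 143 145 146 149 149]
 [150 148 147 147 145 148 148 146 146 145 149 146 145 145 149 149 148 145
  149 147 146 145 146 143 145 147 149]
 [148 151 149 147 146 147 149 148 148 148 149 149 148 149 151 144 147 145
  143 142 144 145 141 147 142 146 151]
 [150 148 148 146 146 149 147 151 146 147 149 147 148 147 142 139 126 119
  121 126 143 145 147 148 147 148 149]
 [148 149 146 148 143 141 138 137 135 139 141 141 141 135 125 112 100
[... 2908 characters left out ...]
 38  43  38  38  44  41  36  44  44
   36  41  37  44  38  40  42  42  41]
 [ 42  41  40  40  42  40  35  46  38  44  51  39  42  49  44  44  37  37
   43  35  37  42  37  40  43  38  45]
 [ 42  41  42  36  45  43  39  39  41  42  42  38  39  45  40  43  40  37
   36  42  38  39  40  39  39  37  39]
 [ 41  39  38  43  36  42  41  43  43  43  40  40  42  43  37  39  46  42
   39  40  38  40  40  41  37  40  45]
 [ 38  44  42  41  40  43  38  37  36  43  45  41  41  43  39  36  37  41
   44  43  40  42  40  40  41  38  38]
 [ 44  47  40  40  40  37  41  46  41  38  38  40  43  36  43  39  43  42
   38  43  40  42  40  35  44  37  39]]
band centre side hole [ 0.51692092 -0.14418987  0.016     ]
```

Run:
```python
from h import *
t=cv2.imread("pics/top0.png");s=cv2.imread("pics/side0.png")
# cap axis: midline of dark cap + brass columns per row in top (subpixel by mask), rays at z=.085
hsv=cv2.cvtColor(t,cv2.COLOR_BGR2HSV)
pts=[]
for r in range(134,162):
    row=hsv[r,150:182].astype(int);m=((row[:,1]>75)&(row[:,2]<185)&((row[:,0]<30)))|(row[:,2]<62)
    i=np.where(m)[0]
    if len(i):print(r,i.min()+150,i.max()+150,len(i),end="; ")
print()
for n,im,roi in(("side",s,(275,205,305,235)),("top",t,(278,182,305,200))):
    x0,y0,x1,y1=roi;h=cv2.cvtColor(im[y0:y1,x0:x1],cv2.COLOR_BGR2HSV)
    m=((h[...,1]<29)|(h[...,1]>60)).astype(np.uint8);k,l,st,c=cv2.connectedComponentsWithStats(m,connectivity=8);j=1+st[1:,4].argmax()
    for r in (l==j): print("".join(".#"[int(v)] for v in r))
    p=np.argwhere(l==j)[:,::-1].astype(np.float32)+[x0,y0];print(n,cv2.minAreaRect(p.astype(np.float32)),p.mean(0))
h=hsv;cv=cv2.inRange(h[135:170,150:180],(0,0,0),(180,255,62))
print("rect dark cap",[cv2.minAreaRect(max(cv2.findContours(cv,0,1)[0],key=len)+np.array([150,135],np.int32))])
```

```text
134 164 176 13; 135 164 177 14; 136 163 177 15; 137 163 180 18; 138 162 179 18; 139 162 181 20; 140 162 181 20; 141 161 180 20; 142 161 181 18; 143 160 170 11; 144 159 170 12; 145 159 170 12; 146 160 170 11; 147 161 170 10; 148 161 170 10; 149 160 170 11; 150 160 168 9; 151 160 168 9; 152 159 167 9; 153 159 167 9; 154 158 167 10; 155 158 166 9; 156 158 166 9; 157 158 165 8; 158 158 165 8; 159 159 165 7; 160 159 164 6; 
##############################
##############################
##############################
##############################
##############################
##############################
##############################
##############################
##############################
##############################
##############################
##############################
##############################
##############################
#######.######################
##########.###################
##############################
##############################
##############################
##############################
##############################
#######.##################
[... 313 characters left out ...]
19336384]
...........................
...........................
...........................
...........................
.......##.......##.........
.....##...##########.......
.....##############........
....################.......
....################.......
...##############..........
....##.##.######...........
....######..#..............
.....####..................
...........................
...........................
...........................
...........................
...........................
top ((289.0, 190.0), (8.0, 16.0), 90.0) [288.74226804 189.74226804]
rect dark cap [((162.90000915527344, 153.20001220703125), (8.944271087646484, 15.652474403381348), 26.56505012512207)]
```

Run:
```python
from h import *
k=plane("top",(285.7,189.5),.046)
for p,z in(((294.3,188),.03),((294.3,188),.025),((297.9,187.5),.016),((281.7,190),.016)):
    b=plane("top",p,z);d=k-b;print(p,b.round(4),np.linalg.norm(d[:2]).round(4),np.arctan2(d[1],d[0]).round(3))
a=plane("top",(164,150.2),.085);b=plane("top",(161.5,158),.085);c=plane("top",(163,152.6),.085);e=plane("top",(169.8,134.5),.085)
for p,q in((a,b),(e,b),(e,c)):d=p-q;print(np.arctan2(d[1],d[0]).round(3),p.round(4),q.round(4))
# side: cap/brass axis
a=plane("side",(219.5,140.5),.085);b=plane("side",(243,130),.085);d=b-a;print("side axis",np.arctan2(d[1],d[0]),a,b)
from workcell import arm
from scipy.spatial.transform import Rotation as Ro
q=arm.read_state()["ee_rot"];print(Ro.from_quat(q[[1,2,3,0]]).as_matrix().round(3))
```

```text
(294.3, 188) [ 0.5228 -0.1465  0.03  ] 0.0276 1.879
(294.3, 188) [ 0.5238 -0.1471  0.025 ] 0.0285 1.907
(297.9, 187.5) [ 0.5274 -0.1587  0.016 ] 0.0407 1.897
(281.7, 190) [ 0.5185 -0.1114  0.016 ] 0.0097 -2.009
-0.228 [0.6077 0.2237 0.085 ] [0.5851 0.2289 0.085 ]
-0.258 [0.654  0.2108 0.085 ] [0.5851 0.2289 0.085 ]
-0.277 [0.654  0.2108 0.085 ] [0.6007 0.2259 0.085 ]
side axis -0.23143792013474573 [0.57955366 0.22833493 0.085     ] [0.66979855 0.20706776 0.085     ]
[[-0.933  0.359 -0.001]
 [ 0.359  0.933 -0.001]
 [ 0.    -0.002 -1.   ]]
```

Request:
{"op": "send_rows", "data": {"increments": [[0.022,-0.057,0,0.05,0.094],[0.022,-0.057,0,0.05,0.094],[0.022,-0.057,0,0.05,0.094],[0.022,-0.057,0,0.05,0.094],[0.022,-0.057,0,0.05,0.094],[0.022,-0.057,0,0.05,0.094],[0.022,-0.057,0,0.05,0.094],[0.022,-0.057,0,0.05,0.094],[0.022,-0.057,0,0.05,0.094],[0.022,-0.057,0,0.05,0.094]]}}

```text
clock: 1.35
tcp_pos: [0.4533, 0.0348, 0.2164]
ee_rot: [0.0, -0.067, 0.998, 0.0]
contact_force: [-0.0, 0.5, -0.2]
finger_gap: 1.004
grasp_force: 0.0
```

Request:
{"op": "send_rows", "data": {"increments": [[0.022,-0.057,0,0.05,0.094],[0.022,-0.057,0,0.006,0.094],[0.021,-0.057,0,0,0.094],[0,0,-0.03,0,0.094],[0,0,-0.03,0,0.094],[0,0,-0.03,0,0.094],[0,0,-0.02,0,0.094],[0,0,0,0,0.094],[0,0,0,0,0.094],[0,0,0,0,0.094]]}}

```text
clock: 2.6
tcp_pos: [0.5189, -0.1346, 0.1077]
ee_rot: [0.001, -0.095, 0.996, -0.001]
contact_force: [-0.2, -0.9, 0.1]
finger_gap: 0.999
grasp_force: 0.0
```

Run:
```python
from workcell import arm, capture
from h import *
s=arm.read_state();print(s["clock"],s["tcp_pos"],s["ee_rot"],s["contact_force"])
a=capture("side")["image"];b=capture("top")["image"]
for n,i in(("side",a),("top",b)):cv2.imwrite(f"pics/{n}1.png",i)
g=np.hstack([cv2.resize(a[180:250,250:320],(400,400),interpolation=0),cv2.resize(b[155:225,255:325],(400,400),interpolation=0)])
cv2.imwrite("pics/m1.png",np.clip(g*1.4,0,255).astype(np.uint8))
```

```text
2.6 [ 0.51886437 -0.13455408  0.10770777] [ 9.31294355e-04 -9.45033476e-02  9.95523938e-01 -5.82013654e-04] [-0.22598355 -0.85857521  0.1498124 ]
```

View pics/m1.png

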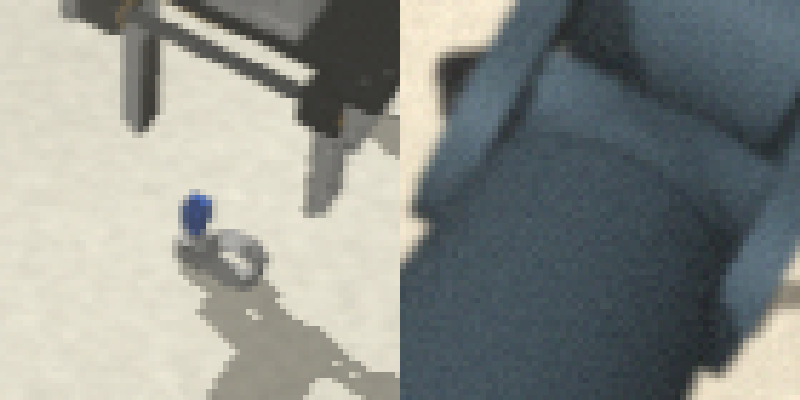

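The side crop shows the fingers straddling the clamp, fingertips at side (274.5,202.7) and (305.7,217.6), with the clamp between them at about (290,223). Next I descend and close.

Run:
```python
from h import *
T=np.array([.5189,-.1346,.0967]);print("tip mid proj",proj("side",T)," seen ~290.1,210.2")
for y in(.0331,):print(plane("side",(290.1,210.2),.0967))
print("lowered",proj("side",[.5189,-.1346,.003]),"clamp mid z16",proj("side",[.5189,-.1346,.016]))
```

```text
tip mid proj [290.27096243 207.42659217]  seen ~290.1,210.2
[ 0.51089304 -0.14082125  0.0967    ]
lowered [288.84054052 226.07117575] clamp mid z16 [289.02969877 223.60562575]
```

Request:
{"op": "send_rows", "data": {"increments": [[0,0,-0.02,0,0.094],[0,0,-0.02,0,0.094],[0,0,-0.02,0,0.094],[0,0,-0.015,0,0.094],[0,0,-0.01,0,0.094],[0,0,-0.005,0,0.094],[0,0,-0.003,0,0.094],[0,0,0,0,0.075],[0,0,0,0,0.07],[0,0,0,0,0.066]], "squeeze": 5}}

```text
clock: 3.95
tcp_pos: [0.5184, -0.1343, 0.0138]
ee_rot: [0.0, -0.094, 0.996, -0.0]
contact_force: [0.2, -0.2, 0.3]
finger_gap: 0.723
grasp_force: 0.0
```

Request:
{"op": "send_rows", "data": {"increments": [[0,0,0,0,0.06],[0,0,0,0,0.054],[0,0,0,0,0.05],[0,0,0,0,0.045],[0,0,0,0,0.04],[0,0,0,0,0.04],[0,0,0,0,0.04],[0,0,0,0,0.04],[0,0,0,0,0.04],[0,0,0,0,0.04]], "squeeze": 12}}

```text
clock: 5.2
tcp_pos: [0.5181, -0.1342, 0.0135]
ee_rot: [-0.0, -0.094, 0.996, 0.0]
contact_force: [-0.2, 1.6, 1.4]
finger_gap: 0.53
grasp_force: 12.0
```

```bash
cat > look.py <<'E'
import sys
from workcell import arm, capture
from h import *
from scipy.spatial.transform import Rotation as Ro
def look(i):
    s=arm.read_state();M=Ro.from_quat(s["ee_rot"][[1,2,3,0]]).as_matrix()
    print(round(s["clock"],2),s["tcp_pos"].round(4),"yyaw",np.arctan2(M[1,1],M[0,1]).round(4),"F",s["contact_force"].round(2),"T",s["ft_torque"].round(3),"gap",(s["finger_gap"]*94).round(1),"g",s["grasp_force"],"q6",s["q"][5].round(2))
    out={}
    for n in("side","top"):
        out[n]=capture(n)["image"];cv2.imwrite(f"pics/{n}{i}.png",out[n])
    return s,out
E
python3 - <<'E'
from look import *
s,o=look(2)
for n in o:print(n,blobs(o[n],(100,90,30),(130,255,255),(265,170,315,240)))
g=np.hstack([cv2.resize(o["side"][180:250,250:320],(400,400),interpolation=0),cv2.resize(o["top"][155:225,255:325],(400,400),interpolation=0)])
cv2.imwrite("pics/m2.png",np.clip(g*1.4,0,255).astype(np.uint8))
E
```

```text
Traceback (most recent call last):
  File "look.py", line 7, in look
    print(round(s["clock"],2),s["tcp_pos"].round(4),"yyaw",np.arctan2(M[1,1],M[0,1]).round(4),"F",s["contact_force"].round(2),"T",s["ft_torque"].round(3),"gap",(s["finger_gap"]*94).round(1),"g",s["grasp_force"],"q6",s["q"][5].round(2))
                                                                                                                                                                ^^^^^^^^^^^^^^^^^^^^^^^^^^
AttributeError: 'float' object has no attribute 'round'
```

The fingers stopped at 49.8 mm, which matches the clamp's 50 mm. Lifting, then moving to a pre-fit pose in front of the cap.

Request:
{"op": "send_rows", "data": {"increments": [[0,0,0.01,0,0.04],[0,0,0.02,0,0.04],[0,0,0.04,0,0.04],[0,0.03,0.04,-0.04,0.04],[0.004,0.05,0.036,-0.06,0.04],[0.004,0.06,0,-0.08,0.04],[0.004,0.06,0,-0.08,0.04],[0.004,0.06,0,-0.08,0.04],[0.004,0.06,0,-0.06,0.04],[0.004,0.062,0,-0.028,0.04]]}}

```text
clock: 6.45
tcp_pos: [0.5423, 0.2496, 0.1603]
ee_rot: [0.001, 0.12, 0.993, -0.0]
contact_force: [0.6, -0.5, -0.9]
finger_gap: 0.531
grasp_force: 12.0
```

Request:
{"op": "send_rows", "data": {"increments": [[0,0,-0.02,0,0.04],[0,0,-0.02,0,0.04],[0,0,-0.02,0,0.04],[0,0,-0.017,0,0.04],[0,0,0,0,0.04],[0,0,0,0,0.04],[0,0,0,0,0.04],[0,0,0,0,0.04],[0,0,0,0,0.04],[0,0,0,0,0.04]]}}

```text
clock: 7.7
tcp_pos: [0.5421, 0.2478, 0.0826]
ee_rot: [0.0, 0.119, 0.993, 0.0]
contact_force: [-0.7, -0.3, 0.4]
finger_gap: 0.532
grasp_force: 12.0
```

```bash
sed -i 's/(s\["finger_gap"\]\*94).round(1)/round(s["finger_gap"]*94,1)/' look.py
python3 - <<'E'
from look import *
s,o=look(3)
for n,r in(("side",(195,120,240,170)),("top",(145,140,185,190))):print(n,blobs(o[n],(100,90,30),(130,255,255),r),"pred knob",proj(n,s["tcp_pos"]+[.24*.0158,.97*.0158,.0295]))
g=np.hstack([cv2.resize(o["side"][110:180,185:255],(400,400),interpolation=0),cv2.resize(o["top"][125:195,135:205],(400,400),interpolation=0)])
cv2.imwrite("pics/m3.png",np.clip(g*1.4,0,255).astype(np.uint8))
E
```

```text
7.7 [0.5421 0.2478 0.0826] yyaw 1.3321 F [-0.66 -0.33  0.44] T [ 0.007 -0.01   0.044] gap 50.0 g 11.99994282258558 q6 -1.09
side [((np.float64(203.14), np.float64(137.29)), [7, 16, 3, 3, 7])] pred knob [204.128492   134.70203311]
top [] pred knob [145.34671064 168.92513018]
```

View pics/m3.png

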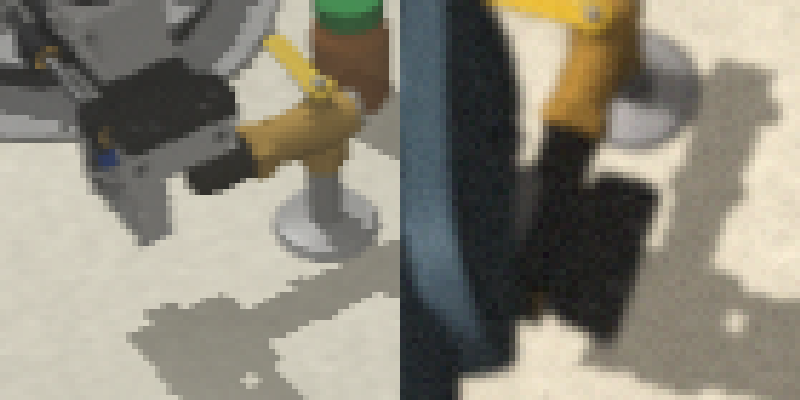

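The crops show the clamp mostly hidden by the gripper, just short of the cap tip: side (219,143), top (160,178). I'll check the camera bias against the fingertip corners, whose position is known.

Run:
```python
from h import *
def finger(n,tcp,yaw,gap,sgn):
    y=np.array([np.cos(yaw),np.sin(yaw),0]);x=np.array([y[1],-y[0],0])
    return np.array([proj(n,np.array(tcp)+sgn*y*(gap/2+d)+x*e-[0,0,.011]) for d in(0,.0125) for e in(-.008,.008)]).round(1).tolist()
print("hover +",finger("side",[.5189,-.1346,.1077],1.76,.094,1));print("hover -",finger("side",[.5189,-.1346,.1077],1.76,.094,-1))
print("now -",finger("side",[.5421,.2478,.0826],1.332,.05,-1))
for f,roi in(("side1",(266,192,282,208)),("side1",(298,204,314,222)),("side3",(198,135,228,156))):
    im=cv2.imread(f"pics/{f}.png");x0,y0,x1,y1=roi;print(f,roi);print(cv2.cvtColor(im,6)[y0:y1,x0:x1])
```

```text
hover + [[275.0, 202.5], [277.8, 198.9], [271.3, 200.8], [274.1, 197.2]]
hover - [[303.2, 216.2], [305.8, 212.4], [307.0, 218.1], [309.7, 214.3]]
now - [[209.2, 151.7], [213.4, 149.9], [211.0, 154.0], [215.3, 152.1]]
side1 (266, 192, 282, 208)
[[154 152 152 154 156 120  91  90  73  55  46  60 135 152 154 155]
 [155 156 156 155 153 117  89  90  68  49  47  84 139 154 154 156]
 [155 158 156 154 153 117  90  89  67  48  46  85 138 153 155 156]
 [157 157 156 153 152 117  91  89  68  47  47  84 143 158 158 157]
 [156 155 155 154 154 118  90  90  67  47  44  85 141 156 157 155]
 [157 157 154 152 155 119  90  90  66  47  44  86 142 155 158 158]
 [157 158 156 154 153 117  89  89  66  46  43  85 144 160 158 158]
 [158 159 159 157 155 118  90  89  66  46  43  87 145 159 159 158]
 [153 156 156 155 156 118  89  90  66  46  60 141 159 158 156 156]
 [155 156 157 157 157 146 111  89  67  46 112 148 155 155 157 157]
 [154 155 156 155 155 156 135 102  65  88 145 159 157 157 158 160]
 [157 156 157 156 153 157 159 136 126 150 160 158 155 155 157 160]
 [160 159 158 159 159 158 158 158 157 157 159 159 15
[... 3403 characters left out ...]
 79  80  79  79  89 133
  147 149 150 151 150 150 150 148 146 145 146 146]
 [147 145 144 146 148 149 149 148 148 148 126  88  77  80  79 106 138 146
  146 149 150 150 148 147 146 147 147 146 146 147]
 [149 146 144 144 148 150 150 147 147 148 126  87  76 106 141 149 148 147
  147 147 148 148 146 145 146 149 150 149 149 149]
 [147 146 145 146 148 150 150 149 148 146 145 134 142 147 147 146 147 147
  146 147 147 147 148 149 150 150 149 149 148 149]
 [147 147 146 147 147 149 150 149 147 145 143 145 146 147 147 147 147 147
  146 147 148 149 148 150 149 147 146 144 145 148]
 [150 149 146 146 148 151 149 146 144 144 145 147 149 149 148 146 146 145
  144 147 148 149 147 147 147 145 145 145 145 147]]
```

The camera bias is only about 0.5 px, and the planned line agrees with the cap axis to within about 1 mm. Advancing gently along the axis, watching the force.

Request:
{"op": "send_rows", "data": {"increments": [[0.004,-0.001,0,0,0.04],[0.005,-0.0012,0,0,0.04],[0.005,-0.0012,0,0,0.04],[0.004,-0.001,0,0,0.04],[0.003,-0.0007,0,0,0.04],[0.002,-0.0005,0,0,0.04],[0.002,-0.0005,0,0,0.04],[0.002,-0.0005,0,0,0.04],[0.002,-0.0005,0,0,0.04],[0,0,0,0,0.04]]}}

```text
clock: 9.05
tcp_pos: [0.5712, 0.2406, 0.0825]
ee_rot: [0.0, 0.119, 0.993, 0.0]
contact_force: [0.4, 0.2, -0.8]
finger_gap: 0.535
grasp_force: 12.0
```

Request:
{"op": "send_rows", "data": {"increments": [[0.001,-0.00025,0,0,0.04],[0.001,-0.00025,0,0,0.04],[0.001,-0.00025,0,0,0.04],[0.001,-0.00025,0,0,0.04],[0.001,-0.00025,0,0,0.04],[0,0,0,0,0.04],[0,0,0,0,0.04],[0,0,0,0,0.04],[0,0,0,0,0.04],[0,0,0,0,0.04]]}}

```text
clock: 10.3
tcp_pos: [0.5761, 0.2394, 0.0825]
ee_rot: [0.0, 0.119, 0.993, -0.0]
contact_force: [0.0, 0.2, -0.4]
finger_gap: 0.531
grasp_force: 12.0
```

Run:
```python
from look import *
s,o=look(4)
g=np.hstack([cv2.resize(o["side"][110:180,185:255],(400,400),interpolation=0),cv2.resize(o["top"][125:195,135:205],(400,400),interpolation=0)])
cv2.imwrite("pics/m4.png",np.clip(g*1.4,0,255).astype(np.uint8))
```

```text
10.3 [0.5761 0.2394 0.0825] yyaw 1.332 F [ 0.    0.21 -0.37] T [-0.007 -0.022 -0.006] gap 49.9 g 11.999931868049316 q6 -1.12
```

Request:
{"op": "send_rows", "data": {"increments": [[0.001,-0.00025,0,0,0.04],[0.001,-0.00025,0,0,0.04],[0.001,-0.00025,0,0,0.04],[0.001,-0.00025,0,0,0.04],[0.001,-0.00025,0,0,0.04],[0.001,-0.00025,0,0,0.04],[0.001,-0.00025,0,0,0.04],[0.001,-0.00025,0,0,0.04],[0,0,0,0,0.04],[0,0,0,0,0.04]]}}

```text
clock: 11.65
tcp_pos: [0.5841, 0.2374, 0.0824]
ee_rot: [-0.0, 0.119, 0.993, -0.0]
contact_force: [-0.1, 0.6, -0.8]
finger_gap: 0.532
grasp_force: 12.0
```

Run:
```python
from look import *
s,o=look(5)
g=np.hstack([cv2.resize(o["side"][110:180,185:255],(400,400),interpolation=0),cv2.resize(o["top"][125:195,135:205],(400,400),interpolation=0)])
cv2.imwrite("pics/m5.png",np.clip(g*1.4,0,255).astype(np.uint8))
```

```text
11.65 [0.5841 0.2374 0.0824] yyaw 1.332 F [-0.08  0.61 -0.85] T [ 0.023 -0.021 -0.023] gap 50.0 g 11.999897011992289 q6 -1.13
```

View pics/m5.png

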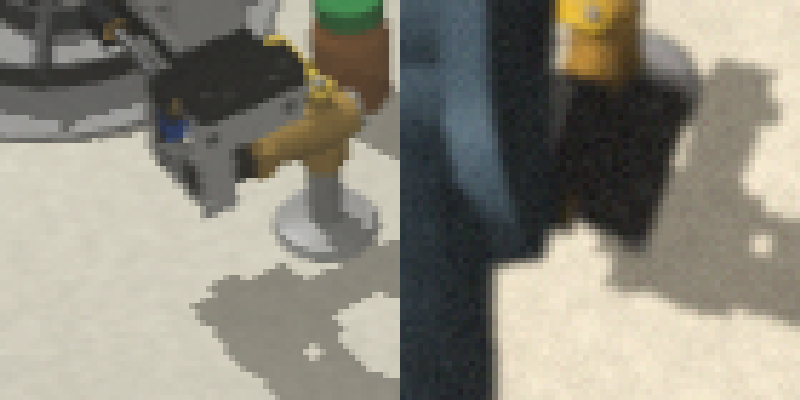

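The crops show the band sliding on: the near finger already covers part of the cap, and about 15 mm of cap remains visible between it and the hex at side (231,138). Forces are still around zero, so I continue.

Request:
{"op": "send_rows", "data": {"increments": [[0.001,-0.00025,0,0,0.04],[0.001,-0.00025,0,0,0.04],[0.001,-0.00025,0,0,0.04],[0.001,-0.00025,0,0,0.04],[0.001,-0.00025,0,0,0.04],[0.001,-0.00025,0,0,0.04],[0.001,-0.00025,0,0,0.04],[0.001,-0.00025,0,0,0.04],[0.001,-0.00025,0,0,0.04],[0,0,0,0,0.04]]}}

```text
clock: 13.0
tcp_pos: [0.5928, 0.2355, 0.0822]
ee_rot: [-0.0, 0.119, 0.993, 0.0]
contact_force: [-1.8, 4.8, -1.7]
finger_gap: 0.531
grasp_force: 12.0
```

Request:
{"op": "send_rows", "data": {"increments": [[0.001,-0.00025,0,0,0.04],[0.001,-0.00025,0,0,0.04],[0.001,-0.00025,0,0,0.04],[0.001,-0.00025,0,0,0.04],[0.001,-0.00025,0,0,0.04],[0.001,-0.00025,0,0,0.04],[0,0,0,0,0.04],[0,0,0,0,0.04],[0,0,0,0,0.04],[0,0,0,0,0.04]]}}

```text
clock: 14.25
tcp_pos: [0.5988, 0.2342, 0.0822]
ee_rot: [-0.0, 0.119, 0.993, 0.0]
contact_force: [-2.0, 4.7, -1.6]
finger_gap: 0.534
grasp_force: 12.0
```

Run:
```python
from look import *
look(6)
```

```text
14.25 [0.5988 0.2342 0.0822] yyaw 1.332 F [-2.04  4.72 -1.58] T [ 0.931  0.417 -0.038] gap 50.2 g 11.99992951063905 q6 -1.14
```

Request:
{"op": "send_rows", "data": {"increments": [[0.0001,0.0004,0,0,0.04],[0.0001,0.0004,0,0,0.04],[0,0,0,0,0.04],[0.001,-0.00025,0,0,0.04],[0.001,-0.00025,0,0,0.04],[0.001,-0.00025,0,0,0.04],[0,0,0,0,0.04],[0,0,0,0,0.04],[0,0,0,0,0.04],[0,0,0,0,0.04]]}}

```text
clock: 15.6
tcp_pos: [0.6026, 0.2336, 0.0826]
ee_rot: [0.0, 0.119, 0.993, -0.0]
contact_force: [0.7, -0.0, -0.7]
finger_gap: 0.534
grasp_force: 12.0
```

Run:
```python
from look import *
s,o=look(7)
g=np.hstack([cv2.resize(o["side"][110:180,185:255],(400,400),interpolation=0),cv2.resize(o["top"][125:195,135:205],(400,400),interpolation=0)])
cv2.imwrite("pics/m7.png",np.clip(g*1.4,0,255).astype(np.uint8))
```

```text
15.6 [0.6026 0.2336 0.0826] yyaw 1.332 F [ 0.72 -0.02 -0.73] T [ 0.139 -0.115  0.003] gap 50.2 g 11.999862431403017 q6 -1.14
```

View pics/m7.png

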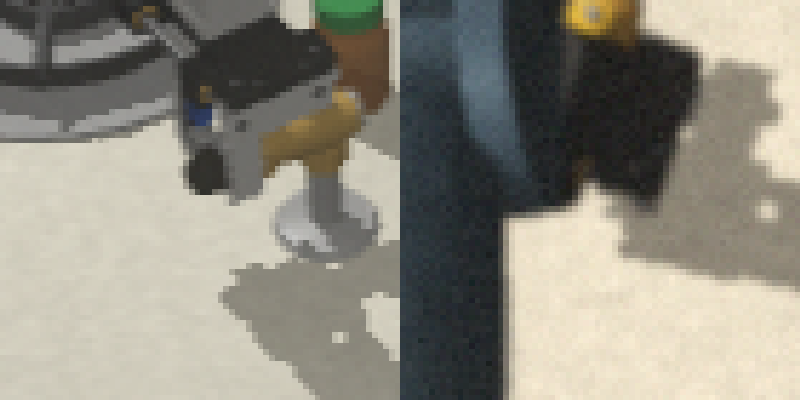

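The crops show the cap's round end sticking out behind the finger at side (221,140), so the band is on. The lateral force has cleared. Now creeping to the hex.

Request:
{"op": "send_rows", "data": {"increments": [[0.001,-0.00025,0,0,0.04],[0.001,-0.00025,0,0,0.04],[0.001,-0.00025,0,0,0.04],[0.001,-0.00025,0,0,0.04],[0,0,0,0,0.04],[0,0,0,0,0.04],[0,0,0,0,0.04],[0,0,0,0,0.04],[0,0,0,0,0.04],[0,0,0,0,0.04]]}}

```text
clock: 16.95
tcp_pos: [0.606, 0.2328, 0.0823]
ee_rot: [-0.0, 0.119, 0.993, -0.0]
contact_force: [-3.2, 1.2, 0.1]
finger_gap: 0.531
grasp_force: 12.0
```

Request:
{"op": "send_rows", "data": {"increments": [[0.0005,-0.0001,0,0,0.04],[0.0005,-0.0001,0,0,0.04],[0,0,0,0,0.04],[0,0,0,0,0.04],[0,0,0,0,0.04],[0,0,0,0,0.04],[0,0,0,0,0.04],[0,0,0,0,0.04],[0,0,0,0,0.04],[0,0,0,0,0.04]]}}

```text
clock: 18.2
tcp_pos: [0.6062, 0.2328, 0.0822]
ee_rot: [-0.001, 0.119, 0.993, -0.0]
contact_force: [-5.9, 1.0, 1.3]
finger_gap: 0.526
grasp_force: 12.0
```

Axial resistance (-5.9 N with no further advance) means the band is at the hex. Releasing, lifting clear and backing off to look.

Request:
{"op": "send_rows", "data": {"increments": [[-0.0005,0.0001,0,0,0.054],[0,0,0,0,0.058],[0,0,0,0,0.062],[0,0,0,0,0.062],[0,0,0,0,0.062],[0,0,0.01,0,0.062],[0,0,0.02,0,0.062],[0,0,0.03,0,0.062],[0,0,0.03,0,0.062],[-0.02,0,0.02,0,0.062]]}}

```text
clock: 19.45
tcp_pos: [0.5884, 0.2327, 0.1964]
ee_rot: [0.002, 0.119, 0.993, 0.001]
contact_force: [0.7, -0.8, -0.2]
finger_gap: 0.661
grasp_force: 0.0
```

Request:
{"op": "send_rows", "data": {"increments": [[-0.04,0.03,0,0,0.05],[-0.04,0.04,0,0,0.04],[-0.04,0.04,0,0,0.03],[-0.03,0.03,0,0,0.03],[0,0,0,0,0.03],[0,0,0,0,0.03],[0,0,0,0,0.03],[0,0,0,0,0.03],[0,0,0,0,0.03],[0,0,0,0,0.03]]}}

```text
clock: 20.7
tcp_pos: [0.437, 0.3724, 0.1924]
ee_rot: [-0.0, 0.119, 0.993, -0.0]
contact_force: [-0.5, -0.2, -1.3]
finger_gap: 0.318
grasp_force: 0.0
```

Run:
```python
from look import *
s,o=look(8)
for n,r in(("side",(200,110,250,160)),("top",(140,120,185,175))):print(n,blobs(o[n],(100,90,30),(130,255,255),r))
g=np.hstack([cv2.resize(o["side"][110:160,200:250],(400,400),interpolation=0),cv2.resize(o["top"][120:170,140:190],(400,400),interpolation=0)])
cv2.imwrite("pics/m8.png",np.clip(g*1.4,0,255).astype(np.uint8))
```

```text
20.7 [0.437  0.3724 0.1924] yyaw 1.3315 F [-0.47 -0.21 -1.27] T [-0.006 -0.006 -0.028] gap 29.9 g 0.0 q6 -0.82
side [((np.float64(220.75), np.float64(127.7)), [19, 15, 4, 7, 20])]
top [((np.float64(152.63), np.float64(146.05)), [11, 24, 5, 5, 19])]
```

View pics/m8.png

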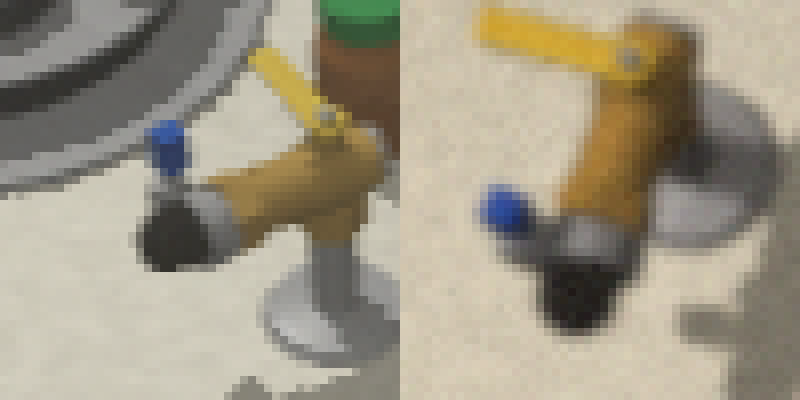

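The crops show the clamp hanging knob-up against the hex, with the knob at top (152.6,146) / side (220.8,127.7) and the lever unmoved. Now locating the knob.

Run:
```python
from h import *
print(tri((220.75,127.7),(152.63,146.05)),plane("top",(152.63,146.05),.112),plane("top",(152.63,146.05),.118),plane("side",(221.25,127.7),.112))
E=np.array([.6097,.2483,.111]);print(proj("side",E),proj("top",E),proj("top",E+[0,0,.008]))
# same knob check at start: top-only/side-only bias vs grasp
K=np.array([.5181-.187*.0158,-.1342+.982*.0158,.043]);print("start",proj("side",K),proj("top",K),proj("top",K+[0,0,.008]),"seen 284,216.6; 285.65,189.5")
```

```text
(array([0.61042836, 0.25039444, 0.10840707]), np.float64(0.0024905478849795684)) [0.61037071 0.24873916 0.112     ] [0.60850598 0.24709181 0.118     ] [0.60788809 0.24667306 0.112     ]
[221.32909183 127.43222015] [152.86442516 146.40449021] [152.12356148 145.49790356]
start [284.60601513 216.19706533] [285.0591609  189.43105199] [285.32953311 188.8850854 ] seen 284,216.6; 285.65,189.5
```

Request:
{"op": "send_rows", "data": {"increments": [[0.043,-0.031,0,0,0.03],[0.043,-0.031,0,0,0.03],[0.043,-0.031,0,0,0.03],[0.0435,-0.0314,0,0,0.03],[0,0,-0.02,0,0.03],[0,0,-0.02,0,0.03],[0,0,-0.015,0,0.03],[0,0,0,0,0.03],[0,0,0,0,0.03],[0,0,0,0,0.03]]}}

```text
clock: 22.05
tcp_pos: [0.6098, 0.2486, 0.1386]
ee_rot: [0.001, 0.119, 0.993, 0.0]
contact_force: [0.3, 0.0, 0.4]
finger_gap: 0.323
grasp_force: 0.0
```

Run:
```python
from look import *
s,o=look(9)
```

```text
22.05 [0.6098 0.2486 0.1386] yyaw 1.3325 F [0.33 0.   0.41] T [0.023 0.022 0.011] gap 30.3 g 0.0 q6 -1.12
```

Request:
{"op": "send_rows", "data": {"increments": [[0,0,-0.008,0,0.03],[0,0,-0.007,0,0.03],[0,0,-0.006,0,0.03],[0,0,0,0,0.024],[0,0,0,0,0.02],[0,0,0,0,0.017],[0,0,0,0,0.014],[0,0,0,0,0.01],[0,0,0,0,0.01],[0,0,0,0,0.01]], "squeeze": 12}}

```text
clock: 23.4
tcp_pos: [0.6094, 0.2483, 0.1166]
ee_rot: [0.0, 0.119, 0.993, 0.0]
contact_force: [-0.9, 0.0, 0.0]
finger_gap: 0.137
grasp_force: 12.0
```

Run:
```python
from look import *
s,o=look(10)
for n,r in(("side",(200,110,250,160)),("top",(140,120,185,175))):print(n,blobs(o[n],(100,90,30),(130,255,255),r))
```

```text
23.4 [0.6094 0.2483 0.1166] yyaw 1.332 F [-0.9   0.03  0.05] T [ 0.029  0.074 -0.025] gap 12.9 g 11.997427940368652 q6 -1.12
side []
top []
```

The fingers stopped at 12.9 mm, so the knob is held on its flats. Turning clockwise.

Request:
{"op": "send_rows", "data": {"increments": [[0,0,0,-0.05,0.008],[0,0,0,-0.1,0.008],[0,0,0,-0.15,0.008],[0,0,0,-0.15,0.008],[0,0,0,-0.15,0.008],[0,0,0,-0.15,0.008],[0,0,0,-0.15,0.008],[0,0,0,-0.1,0.008],[0,0,0,0,0.008],[0,0,0,0,0.008]], "squeeze": 15}}

```text
clock: 24.75
tcp_pos: [0.6093, 0.2478, 0.1167]
ee_rot: [0.0, 0.58, 0.815, -0.0]
contact_force: [-2.1, -3.2, 4.3]
finger_gap: 0.139
grasp_force: 15.0
```

Run:
```python
from look import *
s,o=look(11)
```

```text
24.75 [0.6093 0.2478 0.1167] yyaw 0.3335 F [-2.06 -3.19  4.31] T [-0.816  0.462  0.064] gap 13.0 g 15.017297565937042 q6 -0.12
```

Request:
{"op": "send_rows", "data": {"increments": [[-0.0003,-0.0005,0.0005,0,0.008],[0,0,0,0,0.008],[0,0,0,-0.05,0.008],[0,0,0,-0.1,0.008],[0,0,0,-0.1,0.008],[0,0,0,-0.1,0.008],[0,0,0,-0.05,0.008],[0,0,0,0,0.008],[0,0,0,0,0.008],[0,0,0,0,0.008]], "squeeze": 15}}

```text
clock: 26.1
tcp_pos: [0.6088, 0.2478, 0.1167]
ee_rot: [-0.0, 0.731, 0.683, -0.0]
contact_force: [-1.6, -1.7, 1.9]
finger_gap: 0.131
grasp_force: 15.0
```

Run:
```python
from look import *
s,o=look(12)
```

```text
26.1 [0.6088 0.2478 0.1167] yyaw -0.0675 F [-1.61 -1.74  1.88] T [-0.52   0.356  0.01 ] gap 12.3 g 15.000296384096146 q6 0.28
```

Request:
{"op": "send_rows", "data": {"increments": [[-0.0003,-0.0004,0.0003,-0.05,0.008],[0,0,0,-0.1,0.008],[0,-0.0001,0,-0.1,0.008],[0,-0.0001,0,-0.1,0.008],[0,-0.0001,0,-0.1,0.008],[0,0,0,-0.05,0.008],[0,0,0,0,0.008],[0,0,0,0,0.008],[0,0,0,0,0.008],[0,0,0,0,0.008]]}}

```text
clock: 27.45
tcp_pos: [0.6084, 0.2474, 0.1171]
ee_rot: [-0.0, 0.877, 0.481, -0.0]
contact_force: [-1.1, 2.1, -0.7]
finger_gap: 0.139
grasp_force: 15.0
```

Run:
```python
from look import *
s,o=look(13)
```

```text
27.45 [0.6084 0.2474 0.1171] yyaw -0.5678 F [-1.08  2.09 -0.66] T [ 0.277  0.48  -0.002] gap 13.1 g 14.998690634965897 q6 0.78
```

Request:
{"op": "send_rows", "data": {"increments": [[-0.0002,0.0003,0,-0.05,0.008],[0,0,0,-0.1,0.008],[0,0,0,-0.1,0.008],[0,0,0,-0.1,0.008],[0,0,0,-0.1,0.008],[0,0,0,-0.05,0.008],[0,0,0,0,0.008],[0,0,0,0,0.008],[0,0,0,0,0.008],[0,0,0,0,0.008]]}}

```text
clock: 28.8
tcp_pos: [0.6084, 0.2475, 0.1172]
ee_rot: [-0.0, 0.969, 0.249, -0.0]
contact_force: [-2.1, 2.6, -0.9]
finger_gap: 0.137
grasp_force: 15.0
```

Run:
```python
from look import *
s,o=look(14)
```

```text
28.8 [0.6084 0.2475 0.1172] yyaw -1.0678 F [-2.07  2.62 -0.88] T [0.562 0.559 0.068] gap 12.9 g 14.999856948852539 q6 1.28
```

Request:
{"op": "send_rows", "data": {"increments": [[-0.0003,0.0004,0,0,0.008],[0,0,0,0,0.008],[0,0,0,-0.05,0.008],[0,0,0,-0.05,0.008],[0,0,0,0,0.008],[0,0,0,0,0.008],[0,0,0,0,0.008],[0,0,0,0,0.008],[0,0,0,0,0.008],[0,0,0,0,0.008]]}}

```text
clock: 30.15
tcp_pos: [0.6083, 0.2476, 0.1172]
ee_rot: [0.0, 0.98, 0.2, 0.0]
contact_force: [0.3, 1.4, -2.3]
finger_gap: 0.138
grasp_force: 15.0
```

Run:
```python
from look import *
s,o=look(15)
```

```text
30.15 [0.6083 0.2476 0.1172] yyaw -1.1679 F [ 0.28  1.36 -2.27] T [0.187 0.262 0.092] gap 12.9 g 14.999749213457108 q6 1.38
```

The torque reading is noisy, so I'll average several readings at rest.

```bash
cat > avg.py <<'E'
from workcell import arm,capture
import numpy as np
F=[];T=[]
for i in range(8):
    s=arm.read_state();F.append(s["contact_force"]);T.append(s["ft_torque"]);capture("side")
print(s["clock"],"F",np.mean(F,0).round(2),"T",np.mean(T,0).round(3),"sd",np.std(T,0).round(3),"q6",s["q"][5].round(2),"tcp",s["tcp_pos"].round(4),"Tz",np.array(T)[:,2].round(3))
E
python3 avg.py
```

```text
30.6 F [ 0.22  0.77 -2.31] T [0.103 0.179 0.054] sd [0.055 0.03  0.037] q6 1.38 tcp [0.6082 0.2476 0.1172] Tz [ 0.056 -0.012  0.089  0.058  0.002  0.087  0.091  0.059]
```

Request:
{"op": "send_rows", "data": {"increments": [[0,0,-0.0003,-0.05,0.008],[0,0,0,-0.05,0.008],[0,0,0,0,0.008],[0,0,0,0,0.008],[0,0,0,0,0.008],[0,0,0,0,0.008],[0,0,0,0,0.008],[0,0,0,0,0.008],[0,0,0,0,0.008],[0,0,0,0,0.008]]}}

```text
clock: 31.9
tcp_pos: [0.6083, 0.2477, 0.1171]
ee_rot: [0.0, 0.989, 0.151, 0.0]
contact_force: [-0.9, -0.7, 1.4]
finger_gap: 0.14
grasp_force: 15.0
```

```bash
sed -i 's/^F=\[\];T=\[\]/F=[];T=[];J=[]/; s/T.append(s\["ft_torque"\]);/T.append(s["ft_torque"]);J.append(s["joint_torque"][5]);/; s/range(8)/range(12)/; s/"Tz",.*$/"J6",np.round(J,4))/' avg.py; python3 avg.py
```

```text
32.45 F [-0.88 -1.12  1.44] T [-0.324  0.398  0.046] sd [0.042 0.022 0.041] q6 1.48 tcp [0.6083 0.2477 0.1171] J6 [0.0478 0.0477 0.0477 0.0477 0.0476 0.0476 0.0475 0.0475 0.0475 0.0475
 0.0474 0.0474]
```

Joint 6 torque is a clean signal (0.0475 N m, still loose). Continuing in small steps.

Request:
{"op": "send_rows", "data": {"increments": [[0,-0.0002,0.0001,-0.05,0.008],[0,0,0,-0.1,0.008],[0,0,0,-0.05,0.008],[0,0,0,0,0.008],[0,0,0,0,0.008],[0,0,0,0,0.008],[0,0,0,0,0.008],[0,0,0,0,0.008],[0,0,0,0,0.008],[0,0,0,0,0.008]]}}

```text
clock: 33.75
tcp_pos: [0.6083, 0.2476, 0.1171]
ee_rot: [-0.0, 0.999, 0.051, 0.0]
contact_force: [0.1, 0.6, 1.4]
finger_gap: 0.139
grasp_force: 15.0
```

```bash
cat > r.py <<'E'
from workcell import arm
s=arm.read_state();print(round(s["clock"],2),"F",s["contact_force"].round(1),"T",s["ft_torque"].round(3),"J6",round(float(s["joint_torque"][5]),4),"q6",s["q"][5].round(3),s["tcp_pos"].round(4),s["finger_gap"]*94)
E
python3 r.py
```

```text
33.75 F [0.1 0.6 1.4] T [-0.096  0.239  0.057] J6 0.0654 q6 1.682 [0.6083 0.2476 0.1171] 13.082699876484565
```

J6 rose to 0.065, so the band has made contact. Next I'll take a small step at the end of a call, to compare the moving torque with the resting torque and get the band force.

Request:
{"op": "send_rows", "data": {"increments": [[0,0.0001,0.0001,0,0.008],[0,0,0,0,0.008],[0,0,0,0,0.008],[0,0,0,0,0.008],[0,0,0,0,0.008],[0,0,0,0,0.008],[0,0,0,0,0.008],[0,0,0,-0.02,0.008],[0,0,0,-0.02,0.008],[0,0,0,-0.02,0.008]]}}

```text
clock: 35.0
tcp_pos: [0.6082, 0.2476, 0.1171]
ee_rot: [0.0, 1.0, 0.021, 0.0]
contact_force: [1.2, 0.0, -0.2]
finger_gap: 0.14
grasp_force: 15.0
```

```bash
python3 r.py
python3 - <<'E'
from workcell import arm,capture
for i in range(6):
    capture("side");s=arm.read_state();print(s["clock"],s["joint_torque"][5],s["qvel"][5])
E
```

```text
35.0 F [ 1.2  0.  -0.2] T [-0.125  0.064  0.056] J6 -0.0301 q6 1.744 [0.6082 0.2476 0.1171] 13.170164823832202
35.05 0.12956926133483648 -0.033323123880176726
35.1 0.15437564346939325 -0.014180456321924871
35.15 0.09982000105082989 -0.0033546242244243147
35.2 0.08224718039855361 -0.00287558026760407
35.25 0.07762747351080179 -0.0005719296091976493
35.3 0.07644104305654764 0.0009309575648075784
```

To separate drag from band force, I'll make a small back-step and read it. The forward and back readings then bracket the band force.

Request:
{"op": "send_rows", "data": {"increments": [[0,0,0,0,0.008],[0,0,0,0,0.008],[0,0,0,0,0.008],[0,0,0,0.02,0.008],[0,0,0,0.02,0.008],[0,0,0,0.02,0.008],[0,0,0,0,0.008],[0,0,0,0,0.008],[0,0,0,0,0.008],[0,0,0,0,0.008]]}}

```text
clock: 36.55
tcp_pos: [0.6082, 0.2476, 0.1171]
ee_rot: [0.0, 0.999, 0.051, -0.0]
contact_force: [-0.0, -0.5, -0.2]
finger_gap: 0.137
grasp_force: 15.0
```

```bash
python3 avg.py
```

```text
37.1 F [ 0.14 -0.23 -0.42] T [-0.143  0.127  0.037] sd [0.036 0.03  0.018] q6 1.68 tcp [0.6081 0.2476 0.1171] J6 [0.0299 0.0298 0.0298 0.0298 0.0297 0.0297 0.0297 0.0296 0.0296 0.0295
 0.0295 0.0295]
```

Request:
{"op": "send_rows", "data": {"increments": [[0,0,0,0.02,0.008],[0,0,0,0.02,0.008],[0,0,0,0.02,0.008],[0,0,0,0,0.008],[0,0,0,0,0.008],[0,0,0,0,0.008],[0,0,0,0,0.008],[0,0,0,0,0.008],[0,0,0,0,0.008],[0,0,0,0,0.008]]}}

```text
clock: 38.4
tcp_pos: [0.6082, 0.2476, 0.1172]
ee_rot: [-0.0, 0.997, 0.081, -0.0]
contact_force: [0.3, 0.1, -0.5]
finger_gap: 0.135
grasp_force: 15.0
```

```bash
python3 r.py
```

```text
38.4 F [ 0.3  0.1 -0.5] T [-0.205  0.154  0.037] J6 0.0238 q6 1.622 [0.6082 0.2476 0.1172] 12.694977817978364
```

Request:
{"op": "send_rows", "data": {"increments": [[0,0,0,0.02,0.008],[0,0,0,0.02,0.008],[0,0,0,0.02,0.008],[0,0,0,0,0.008],[0,0,0,0,0.008],[0,0,0,0,0.008],[0,0,0,0,0.008],[0,0,0,0,0.008],[0,0,0,0,0.008],[0,0,0,0,0.008]]}}

```text
clock: 39.65
tcp_pos: [0.6082, 0.2476, 0.1171]
ee_rot: [-0.0, 0.994, 0.111, -0.0]
contact_force: [0.5, 0.3, -0.4]
finger_gap: 0.134
grasp_force: 15.0
```

```bash
python3 r.py
```

```text
39.65 F [ 0.5  0.3 -0.4] T [-0.16   0.205  0.047] J6 0.0191 q6 1.562 [0.6082 0.2476 0.1171] 12.611696414606065
```

The back branch (0.0295, 0.0238, 0.0191) has the same slope as the forward one, about 80 N/rad. That puts the band force at 2.8 rad at 43 to 68 N, so roughly 0.2 rad beyond that should be snug. Before the final tightening I'll check the band against the hex.

Run:
```python
from look import *
s,o=look(20)
g=np.hstack([cv2.resize(o["side"][115:155,210:250],(400,400),interpolation=0),cv2.resize(cv2.imread("pics/side8.png")[115:155,210:250],(400,400),interpolation=0)])
cv2.imwrite("pics/m20.png",np.clip(g*1.6,0,255).astype(np.uint8))
```

```text
39.65 [0.6082 0.2476 0.1171] yyaw -1.348 F [ 0.48  0.28 -0.44] T [-0.16   0.205  0.047] gap 12.6 g 15.006976872682571 q6 1.56
```

View pics/m20.png

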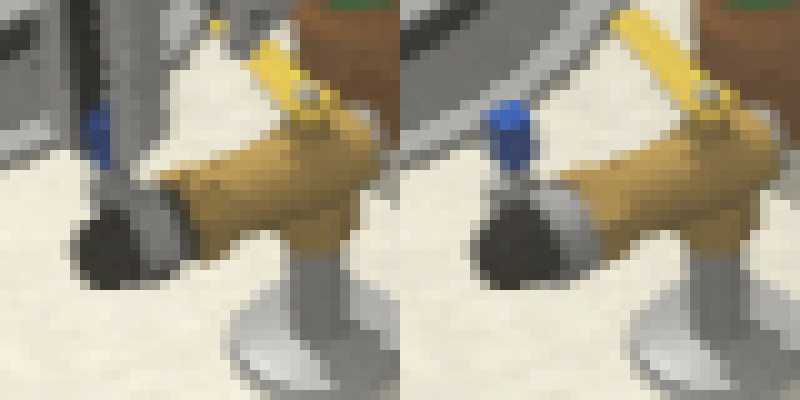

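The left crop (now) shows a dark strip between band and hex at side (229,137); the right crop (before turning) shows none. So the clamp has twisted off the hex by about 3 to 4 mm. I'll ease the screw until the band is just loose, regrip the clamp, square it against the hex, and then retighten.

Request:
{"op": "send_rows", "data": {"increments": [[0,0,0,0.1,0.008],[0,0,0,0.1,0.008],[0,0,0,0.1,0.008],[0,0,0,0.08,0.008],[0,0,0,0,0.02],[0,0,0,0,0.064],[0,0,0.005,0,0.064],[0,0,0.015,-0.1,0.064],[-0.003,-0.006,0,-0.18,0.064],[-0.004,-0.0076,0,-0.18,0.064]]}}

```text
clock: 41.0
tcp_pos: [0.6015, 0.234, 0.138]
ee_rot: [-0.0, 0.998, 0.068, 0.001]
contact_force: [-0.1, 1.0, -0.2]
finger_gap: 0.673
grasp_force: 0.0
```

Request:
{"op": "send_rows", "data": {"increments": [[0,0,0,-0.18,0.064],[0,0,0,-0.18,0.064],[0,0,0,-0.02,0.064],[0,0,-0.015,0,0.064],[0,0,-0.02,0,0.064],[0,0,-0.015,0,0.064],[0,0,-0.005,0,0.064],[0,0,0,0,0.055],[0,0,0,0,0.05],[0,0,0,0,0.045]], "squeeze": 8}}

```text
clock: 42.25
tcp_pos: [0.6018, 0.2342, 0.083]
ee_rot: [-0.0, 0.993, -0.118, 0.001]
contact_force: [-0.3, 1.2, 0.7]
finger_gap: 0.504
grasp_force: 8.0
```

```bash
python3 r.py
```

```text
42.25 F [-0.3  1.2  0.7] T [ 0.026  0.161 -0.038] J6 -0.0241 q6 2.004 [0.6018 0.2342 0.083 ] 47.36134293563961
```

Gripped at 47.4 mm, as expected (2.5 mm drawn in). Pushing to the hex.

Request:
{"op": "send_rows", "data": {"increments": [[0.0005,-0.0001,0,0,0.04],[0.0005,-0.0001,0,0,0.04],[0.0005,-0.0001,0,0,0.04],[0.0005,-0.0001,0,0,0.04],[0,0,0,0,0.04],[0,0,0,0,0.04],[0,0,0,0,0.04],[0,0,0,0,0.04],[0,0,0,0,0.04],[0,0,0,0,0.04]], "squeeze": 15}}

```text
clock: 43.5
tcp_pos: [0.6019, 0.2342, 0.0829]
ee_rot: [0.0, 0.993, -0.118, -0.002]
contact_force: [-6.6, 2.2, 8.4]
finger_gap: 0.503
grasp_force: 15.0
```

```bash
python3 r.py
```

```text
43.5 F [-6.6  2.2  8.4] T [ 0.169  1.493 -0.061] J6 -0.0603 q6 2.003 [0.6019 0.2342 0.0829] 47.32459420749878
```

Request:
{"op": "send_rows", "data": {"increments": [[0.0005,-0.0001,0,0,0.04],[0.0005,-0.0001,0,0,0.04],[0.0005,-0.0001,0,0,0.04],[0.0005,-0.0001,0,0,0.04],[0.0005,-0.0001,0,0,0.04],[0.0005,-0.0002,0,0,0.04],[0,0,0,0,0.04],[0,0,0,0,0.04],[0,0,0,0,0.04],[0,0,0,0,0.04]], "squeeze": 20}}

```text
clock: 44.75
tcp_pos: [0.6021, 0.2341, 0.0828]
ee_rot: [0.0, 0.993, -0.118, -0.005]
contact_force: [-17.1, 2.8, 15.0]
finger_gap: 0.506
grasp_force: 20.0
```

```bash
python3 r.py;  python3 - <<'E'
from look import *
s,o=look(21)
im=o["side"];print(cv2.cvtColor(im,40)[128:146,215:240,1]);print(cv2.cvtColor(im,40)[128:146,215:240,2])
E
```

```text
44.75 F [-17.1   2.8  15. ] T [ 0.325  3.265 -0.14 ] J6 -0.1164 q6 2.001 [0.6021 0.2341 0.0828] 47.606120843359236
44.75 [0.6021 0.2341 0.0828] yyaw -1.8076 F [-17.07   2.77  15.03] T [ 0.325  3.265 -0.14 ] gap 47.6 g 20.002006430877373 q6 2.0
[[  9  13  13  45  50  76 120  90   4  13  13  15  16  10  14  10  13  13
   10  10  13  10  13  13  10]
 [ 11  13  13  39 121 135 133 121   8  10  10  13  10  10  13  13  13  10
   16  13  13   7  13  13  54]
 [ 19  12  23   8 113 135 133 121  12  13  10  10  11  10  10  13  13  10
   13  10  13  13  69 115 126]
 [ 15   7  17  30 122 139 138  84   3  15  13  12  11  13  10  13  13  10
   13  67  86 119 133 132 128]
 [ 24  15  15  29   9  11   8   9  15  12  16  11  13  10  13  10  10  54
   92 118 133 134 133 129 123]
 [ 24  17  20  26   8  11  11  11  12  10  10  10  10  13  13  54 106 126
  123 125 127 127 127 127 127]
 [ 24  20  20  18  10   7  11   8   7   7  10  13  10  13  10  83 129 126
  129 127 123 126 123 121 124]
 [ 24  22  23  19  16  19  15  12  14  13  10  13  13  13  13  67 126 126
  126 121 123 121 123 117 120]
 [ 27  24  22  2
[... 2225 characters left out ...]
38  66  79  81  79  80  79  76  73  74
  114 143 149 149 148 107  75]
 [151 133  79  35  37  36  36  37  36  66  77  79  79  79  80  78  75 103
  140 149 148 150 151 114  76]
 [152 152  99  36  37  36  34  36  36  64  78  78  80  80  79  92 137 150
  152 150 148 147 147 112  73]
 [150 149 115  58  37  35  36  36  35  55  75  80  79  80  80 108 143 151
  151 149 148 149 148 118  78]
 [153 152 150 114  59  34  34  78  73  69  72  77  80  80 106 119 143 149
  149 149 149 137 123  99  73]
 [152 151 150 150 151 151 151 151 151 118  83  80 108 117 141 151 152 151
  150 151 136 117 112  98  75]
 [151 152 154 153 153 153 151 152 151 128 114 142 152 150 150 152 150 148
  149 133 116 113 113  99  75]]
```

Request:
{"op": "send_rows", "data": {"increments": [[-0.0025,0.0006,0,0,0.04],[-0.0025,0.0007,0,0,0.04],[0,0,0,0,0.058],[0,0,0,0,0.064],[0,0,0.01,0,0.064],[0,0,0.025,0,0.064],[0,0,0.02,0.12,0.064],[0,0,0,0.18,0.064],[0.0034,0.0068,0,0.18,0.064],[0.0035,0.0068,0,0.18,0.05]]}}

```text
clock: 46.1
tcp_pos: [0.6085, 0.2479, 0.1379]
ee_rot: [-0.0, 0.977, 0.213, 0.0]
contact_force: [0.1, -0.2, 0.3]
finger_gap: 0.611
grasp_force: 0.0
```

Request:
{"op": "send_rows", "data": {"increments": [[0,0,0,0.18,0.03],[0,0,-0.008,0,0.03],[0,0,-0.008,0,0.03],[0,0,-0.0054,0,0.028],[0,0,0,0,0.022],[0,0,0,0,0.018],[0,0,0,0,0.014],[0,0,0,0,0.008],[0,0,0,0,0.008],[0,0,0,0,0.008]], "squeeze": 15}}

```text
clock: 47.35
tcp_pos: [0.6084, 0.2479, 0.1161]
ee_rot: [0.0, 0.955, 0.297, 0.0]
contact_force: [0.4, 0.0, 1.3]
finger_gap: 0.137
grasp_force: 15.0
```

```bash
python3 r.py;  python3 - <<'E'
from look import *
s,o=look(22)
for k in("side8","side20","side22"):
    im=cv2.imread(f"pics/{k}.png");h=cv2.cvtColor(im,40);print(k)
    for r in(134,136,138,140):print(h[r,217:240,2],h[r,217:240,1])
E
```

```text
47.35 F [0.4 0.  1.3] T [-0.034  0.079  0.049] J6 0.0118 q6 1.183 [0.6084 0.2479 0.1161] 12.856893283789407
47.35 [0.6084 0.2479 0.1161] yyaw -0.968 F [0.38 0.01 1.33] T [-0.034  0.079  0.049] gap 12.9 g 15.000377744436264 q6 1.18
side8
[145 108  73  73  74  70  95 106 107 107  93 101 106 107 107  99  94  91
  88  85  80  79  77] [ 26  24  14   7  10   7   5   7   7   7  33 111 132 131 131 131 127 126
 125 123 124 119 116]
[148 119  72  44  40  40  40  72  94  97  95  87 101 107 106  93  82  76
  75  71  69  65  64] [ 26  24  25  23  32  32  19   7   5   5   8  21 104 131 130 129 121 117
 116 111 111 110 108]
[104  49  39  40  40  39  37  39  52  76  76  74  71  72  72  72  68  95
 103 135 112  75  73] [ 27  26  26  32  32  26  21  26  15  13   7  10  43  99 117 113 109  62
  52  30  46 102 115]
[ 78  39  38  38  38  38  37  37  35  59  68  67  66  70  73 101 137 145
 144 146 148 111  75] [ 26  33  27  27  40  27  34  28  36   9  11  11  12  84 115  68  32  25
  25  26  26  32  58]
side20
[148 122  77  68  72  69  66  67  70  50  46  76  85  84  87  86  91  93
  89  85  83  81  78] [
[... 730 characters left out ...]
3 101  95  92
  88  87  82  80  78] [ 26  24  16   8   7  11   8  11  11  16  75 121 126 123 131 131 129 127
 127 123 121 121 124]
[150 149 100  39  36  48  66  75  76  77  54  46  76  85  84  82  80  78
  75  72  70  65  64] [ 25  24  28  33  42  16   8  10  10  10  19  67 121 126 121 128 128 121
 119 120 117 110 112]
[104  45  36  36  36  34  47  71  76  75  68  47  45  67  73  73  68  95
 104 138 114  76  74] [ 27  28  35  28  35  30  16   7   7   7  11  16  68 110 119 119 113  62
  54  30  47 101 121]
[ 78  36  35  36  35  36  36  60  72  71  70  51  46  67  74 102 139 148
 147 149 150 114  75] [ 29  35  22  28  29  35  28   9  11  11  11  15  61 110 117  68  31  24
  24  26  25  34  61]
```

The band did not move: it was still gripping the rubber. I'll loosen a further 1.0 rad with the knob held, which also untwists it, and lean it gently towards the hex.

Request:
{"op": "send_rows", "data": {"increments": [[0,0,0,0.12,0.008],[0,0,0,0.15,0.008],[0,0,0,0.15,0.008],[0,0,0,0.15,0.008],[0,0,0,0.15,0.008],[0.0005,-0.0001,0,0.15,0.008],[0.0005,-0.0001,0,0.13,0.008],[0.0005,-0.0001,0,0,0.008],[0,0,0,0,0.008],[0,0,0,0,0.008]]}}

```text
clock: 48.7
tcp_pos: [0.6093, 0.2478, 0.1156]
ee_rot: [-0.0, 0.696, 0.718, -0.0]
contact_force: [-2.1, 2.7, 1.2]
finger_gap: 0.134
grasp_force: 15.0
```

```bash
cat > gap.py <<'E'
from look import *
import sys
s,o=look(sys.argv[1]);h=cv2.cvtColor(o["side"],40);print("J6",s["joint_torque"][5].round(4))
for r in(136,138,140):print(h[r,220:234,2],h[r,220:234,1])
E
python3 gap.py 23
```

```text
48.7 [0.6093 0.2478 0.1156] yyaw 0.0309 F [-2.07  2.69  1.25] T [ 0.654  0.545 -0.052] gap 12.6 g 15.00143051147461 q6 0.18
J6 -0.0384
[38 35 36 45 68 93 97 84 73 81 85 85 81 80] [ 27  36  35  23   4   5   5   9  42 107 126 129 126 121]
[40 38 36 35 49 70 79 77 74 59 67 73 72 68] [ 26  27  28  22  21  11   6   7  10  39 110 119 120 116]
[ 38  37  37  36  37  47  65  69  68  60  68  73 102 139] [ 27  28  34  28  34  22   8   7   8  30 101 119  70  31]
```

The gap is nearly closed (metal to column 228, brass from 230). Retightening to about 1.9 rad, then checking again.

Request:
{"op": "send_rows", "data": {"increments": [[0,0.0005,0,-0.06,0.008],[0,0,0,-0.09,0.008],[0,0,0,-0.09,0.008],[0,0,0,-0.09,0.008],[0,0,0,-0.09,0.008],[0,0,0,-0.09,0.008],[0,0,0,-0.09,0.008],[0,0,0,0,0.008],[0,0,0,0,0.008],[0,0,0,0,0.008]]}}

```text
clock: 50.05
tcp_pos: [0.6101, 0.2476, 0.1158]
ee_rot: [0.001, 0.877, 0.481, 0.0]
contact_force: [2.6, 0.4, -1.5]
finger_gap: 0.138
grasp_force: 15.0
```

```bash
python3 gap.py 24
```

```text
50.05 [0.6101 0.2476 0.1158] yyaw -0.5674 F [ 2.58  0.42 -1.47] T [-0.086 -0.443  0.025] gap 13.0 g 14.99966025352478 q6 0.78
J6 0.0382
[47 35 35 60 74 77 76 62 50 76 86 84 82 80] [ 27  29  29  13  10   7   7  12  51 117 125 124 121 121]
[39 36 37 36 63 75 77 76 62 50 66 73 73 68] [ 20  35  34  28   4   7  10  10  12  56 108 115 119 113]
[ 39  36  37  36  43  66  71  70  68  55  67  74 103 139] [ 33  28  34  28  24   8   7   7   8  42 110 121  69  31]
```

The near-side gap is down to about 2 mm and the band is still loose. One quick regrip to square the clamp on the hex.

Request:
{"op": "send_rows", "data": {"increments": [[0,0,0,0,0.04],[0,0,0,0,0.064],[0,0,0.01,0,0.064],[0,0,0.012,-0.17,0.064],[0,0,0,-0.18,0.064],[0,0,0,-0.18,0.064],[-0.0017,-0.0034,0,-0.18,0.064],[-0.0017,-0.0034,0,-0.18,0.064],[-0.0017,-0.0035,0,-0.18,0.064],[-0.0018,-0.0035,0,-0.173,0.064]]}}

```text
clock: 51.4
tcp_pos: [0.6029, 0.2342, 0.1387]
ee_rot: [-0.0, 0.992, -0.123, 0.0]
contact_force: [-0.0, -0.2, 0.4]
finger_gap: 0.682
grasp_force: 0.0
```

Request:
{"op": "send_rows", "data": {"increments": [[0,0,-0.015,0,0.064],[0,0,-0.02,0,0.064],[0,0,-0.015,0,0.064],[0,0,-0.005,0,0.06],[0,0,0,0,0.055],[0,0,0,0,0.045],[0,0,0,0,0.04],[0.0005,-0.0001,0,0,0.04],[0.0007,-0.0002,0,0,0.04],[0.0008,-0.0002,0,0,0.04]], "squeeze": 12}}

```text
clock: 52.65
tcp_pos: [0.6038, 0.2337, 0.0828]
ee_rot: [0.0, 0.993, -0.12, -0.001]
contact_force: [-7.1, -0.9, 5.4]
finger_gap: 0.501
grasp_force: 12.0
```

```bash
python3 r.py
```

```text
52.65 F [-7.1 -0.9  5.4] T [-0.374  1.367 -0.117] J6 -0.1064 q6 2.005 [0.6038 0.2337 0.0828] 47.12200380631725
```

Request:
{"op": "send_rows", "data": {"increments": [[0.0008,-0.0002,0,0,0.04],[0.0007,-0.0002,0,0,0.04],[0,0,0,0,0.04],[-0.003,0.0008,0,0,0.04],[0,0,0,0,0.064],[0,0,0,0,0.064],[0,0,0.01,0,0.064],[0,0,0.025,0,0.064],[0,0,0.02,0.17,0.064],[0,0,0,0.18,0.064]]}}

```text
clock: 53.9
tcp_pos: [0.605, 0.2346, 0.1411]
ee_rot: [-0.001, 0.998, 0.058, 0.003]
contact_force: [0.9, 0.8, 0.0]
finger_gap: 0.684
grasp_force: 0.0
```

Request:
{"op": "send_rows", "data": {"increments": [[0.002,0.0035,0,0.18,0.064],[0.002,0.0035,0,0.18,0.05],[0.0015,0.0035,0,0.18,0.04],[0.0012,0.0033,-0.006,0.18,0.03],[0,0,-0.009,0.173,0.03],[0,0,-0.007,0,0.022],[0,0,0,0,0.016],[0,0,0,0,0.008],[0,0,0,0,0.008],[0,0,0,0,0.008]], "squeeze": 15}}

```text
clock: 55.15
tcp_pos: [0.6101, 0.248, 0.1161]
ee_rot: [0.0, 0.877, 0.48, 0.0]
contact_force: [0.2, -1.2, -0.2]
finger_gap: 0.139
grasp_force: 15.0
```

```bash
python3 gap.py 25
```

```text
55.15 [0.6101 0.248  0.1161] yyaw -0.5684 F [ 0.25 -1.16 -0.24] T [-0.025  0.104 -0.043] gap 13.0 g 14.959457069635391 q6 0.78
J6 0.0098
[48 34 35 58 72 75 77 60 48 77 85 84 82 79] [ 27  30  29  13   7   7  10  13  53 119 126 127 121 123]
[39 38 36 35 60 74 75 75 61 51 66 72 72 68] [ 26  27  28  29  13   7   7   7  13  55 112 120 117 109]
[ 39  37  36  36  39  64  71  71  68  54  66  74 102 139] [ 33  28  28  28  26   8   7  14  11  38 108 117  68  31]
```

The gap is unchanged under a 7 N or so push, with about half a pixel of shade left, so it is seated as well as it can be. Final tightening.

Request:
{"op": "send_rows", "data": {"increments": [[0,-0.0002,0,-0.1,0.008],[0,0,0,-0.12,0.008],[0,0,0,-0.12,0.008],[0,0,0,-0.12,0.008],[0,0,0,-0.12,0.008],[0,0,0,-0.12,0.008],[0,0,0,-0.1,0.008],[0,0,0,0,0.008],[0,0,0,0,0.008],[0,0,0,0,0.008]]}}

```text
clock: 56.5
tcp_pos: [0.6102, 0.2472, 0.116]
ee_rot: [0.0, 0.995, 0.102, 0.0]
contact_force: [1.1, -3.9, 1.2]
finger_gap: 0.137
grasp_force: 15.0
```

```bash
python3 gap.py 26
```

```text
56.5 [0.6102 0.2472 0.116 ] yyaw -1.3673 F [ 1.09 -3.89  1.19] T [-0.918 -0.039  0.112] gap 12.9 g 14.963894337415695 q6 1.58
J6 0.0525
[47 34 36 59 73 77 76 62 51 77 86 84 82 79] [ 22  38  28   9   7  10   7  12  55 119 122 124 124 123]
[36 37 35 37 60 74 76 76 60 51 67 73 73 67] [ 28  34  29  28  13   7  10  10  13  60 110 119 119 114]
[ 36  37  37  35  39  64  70  69  68  54  67  73 102 139] [ 35  28  28  29  20  12   7   7  11  42 110 119  68  31]
```

Request:
{"op": "send_rows", "data": {"increments": [[0.0001,-0.0006,0.0002,0,0.008],[0,0,0,-0.05,0.008],[0,0,0,-0.05,0.008],[0,0,0,-0.05,0.008],[0,0,0,-0.05,0.008],[0,0,0,-0.03,0.008],[0,0,0,0,0.008],[0,0,0,0,0.008],[0,0,0,0,0.008],[0,0,0,0,0.008]]}}

```text
clock: 57.85
tcp_pos: [0.6102, 0.247, 0.116]
ee_rot: [0.0, 1.0, -0.014, 0.0]
contact_force: [2.2, -4.4, 0.6]
finger_gap: 0.143
grasp_force: 15.0
```

```bash
python3 avg.py
```

```text
58.4 F [ 2.44 -4.37  0.17] T [-0.949 -0.283  0.122] sd [0.025 0.032 0.032] q6 1.81 tcp [0.6101 0.247  0.1159] J6 [0.1041 0.1043 0.1044 0.1044 0.1043 0.1043 0.1043 0.1043 0.1043 0.1043
 0.1043 0.1043]
```

J6 is now 0.104, which puts the band force at about 55 to 80 N: snug. Stopping here, relieving the side force, letting go and backing away.

Request:
{"op": "send_rows", "data": {"increments": [[0.0004,-0.0007,0,0,0.008],[0,0,0,0,0.008],[0,0,0,0,0.03],[0,0,0,0,0.035],[0,0,0.01,0,0.035],[0,0,0.02,0,0.035],[0,0,0.04,0,0.035],[-0.04,0.02,0.01,0,0.035],[-0.05,0.03,0,0,0.035],[-0.05,0.03,0,0,0.035]]}}

```text
clock: 59.7
tcp_pos: [0.4697, 0.3273, 0.1982]
ee_rot: [-0.001, 1.0, -0.014, 0.001]
contact_force: [-0.4, 0.5, -0.5]
finger_gap: 0.373
grasp_force: 0.0
```

Run:
```python
from look import *
s,o=look(30)
for n,r in(("side",(200,110,250,160)),("top",(140,120,185,175))):print(n,blobs(o[n],(100,90,30),(130,255,255),r))
g=np.hstack([cv2.resize(o["side"][115:155,210:250],(400,400),interpolation=0),cv2.resize(o["top"][125:165,145:185],(400,400),interpolation=0)])
cv2.imwrite("pics/m30.png",np.clip(g*1.6,0,255).astype(np.uint8))
```

```text
59.7 [0.4697 0.3273 0.1982] yyaw -1.5989 F [-0.42  0.47 -0.45] T [0.007 0.116 0.049] gap 35.1 g 0.0 q6 2.01
side [((np.float64(220.75), np.float64(127.7)), [19, 15, 4, 7, 20])]
top [((np.float64(153.25), np.float64(145.95)), [11, 24, 5, 5, 20])]
```

View pics/m30.png

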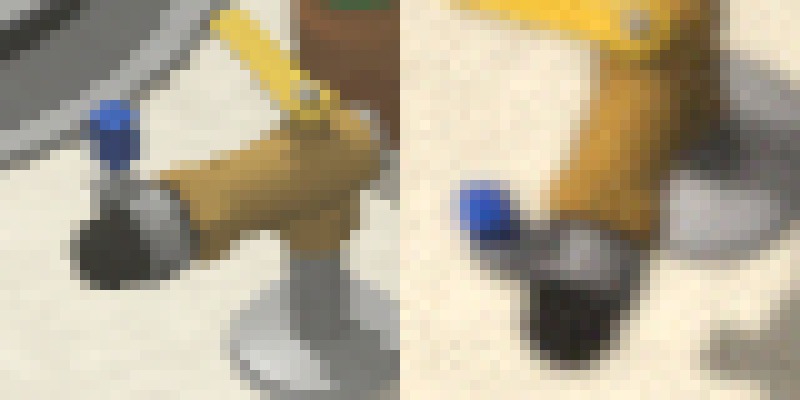

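The final crops show the band at the hex with only a hairline of shade, the knob up at top (153,146), and the lever shut. Handing in.

```bash
python3 -c "
from workcell import arm
print(arm.job_done())"
```

```text
the job is handed in; nothing more can be done
None
```

Handed in at about 60 s: the clamp is on the cap with its knob up, tightened to an estimated 55–80 N and released. The band is at the hex with at most 1–2 mm showing on one side, and the gas lever is still shut. The final at-rest knob torque was 0.104 N m, above the 0.055–0.08 guide, so the force estimate has some uncertainty.

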